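Turn the square tile coaster glazed side up against the crate

TASK

The square tile coaster leans cork side up on the front edge of the low wooden crate and has to be turned over so that a mug can stand on its glaze. Push its lower edge in along the bench until the coaster stands upright against the front of the crate, then tip its top back, away from the crate, so that it lies flat on the bench just in front of the crate, white glazed side up. Leave the six-sided coaster leaning as it is.

Things in the scene. Friction and masses are not known exactly. Their poses are not given: they have to be found in the camera images.
- square_coaster: Square cork-backed tile coaster, 90 x 90 x 12 mm, 150 g, loose, left or right of the crate's middle. Origin at its centre, own z out of the cork. Starts cork up, leaning at 34 deg on the crate's front top edge: lower edge on the bench 62 mm before the front face and parallel to it (outermost corner 69 mm before it, 10 mm up); own x up the slope. Standing: 90 mm tall, stays up by itself.
- hex_coaster: Six-sided cork-backed tile coaster, 90 mm across flats, 12 mm thick, loose, leaning on the crate in the same way beside the square one (150 to 190 mm between centres). Not to be moved. Origin at its centre; own z out of the cork face, own x up the slope.
- crate: Low wooden crate with a shut sliding lid, a plain block 160 mm deep (own x), 320 mm wide (own y), 42 mm high, fixed to the bench. Origin at the centre of its underside, at bench height. Its front face is own x = -80 mm and looks to own -x, roughly to the robot; yaw varies. Its top is clear for 110 mm behind the front edge apart from the coasters; a fork lies further back.
There are look-alikes about, which are no part of the job. What is shaped like the square_coaster but pink or red is not meant.

How it is judged:
By the outcome, as a careful person would: the job done as asked, in the order asked, and still so for the second after the job is handed in, with the robot touching nothing.
It also fails if it takes over 45 s, if anything falls off the work surface, if the arm or the gripper's body presses on something with over 40 N, if the wrist force passes 120 N, or if a joint passes its speed limit or range.

ROBOT

A 6-joint arm with a two-finger parallel gripper is mounted at the origin on the work surface. World frame = base frame: x ahead of the robot, y to its left, z up, the work surface at z = 0. Lengths are in m, angles in rad, forces in N, time in s.
With the tool pointing down it reaches from about 0.3 to 0.875 m from the base axis. Payload 6.4 kg.
Tool frame: the origin (TCP) lies midway between the tips of the shut fingers; the grasp point (between the pads) lies 19 mm behind it (ctrl.pinch_z is the distance from the TCP to the grasp point, in m); z points along the fingers, y is the line along which they close (so a half turn about z gives the same grasp; the last joint's range is limited). The gripper opens to 85 mm and grips with 20 to 120 N. Pads are 22 mm wide; open, the fingers measure 114 mm over their backs; the gripper's body (76 mm by 85 mm) begins 54 mm behind the grasp point. The pads swing forward as they close: fully open they stand 13 mm farther back than shut.
Start: joints at [-1.369, 0.181, 1.607, -0, 1.354, -0.206], TCP at [0.228, -0.528, 0.231] pointing down, gripper open.
Joint ranges: [-2.99, 2.99], [-0.89, 2.07], [0.3, 2.58], [-1.14, 4.28], [0, 2.63], [-3.12, 3.12]. Speed limits (rad/s): [2.57, 2.57, 3.01, 3.14, 3.14, 3.14].

INTERFACE

Orientations are given as a unit quaternion [w, x, y, z].
In Python, from bench import ctrl gives the robot as it stands.
- The arm moves only by the tool apply_moves, never from a script. Its argument "moves" is a list of rows, each an object with "jaw": the opening, from 0 (shut) to 1 (fully open); "offset": the shift along the tool's x, y, z in mm, a list of three; "rot": the turn, a rotation vector about the tool's x, y, z in degrees, a list of three. In form: [{"jaw": jaw, "offset": [dx, dy, dz], "rot": [ax, ay, az]}, ...]. A call has exactly 5 rows; each row shifts and turns the commanded pose from where the row before left it, along the tool's axes as they then stand; what a row does not reach is not made up. A row lasts 1/8 s, in which the tool goes at most 62.5 mm and 10.7 degrees, less where a joint would pass 70% of its speed; a pose out of reach is approached as far as the arm can. A call is refused whole if a number of a shift passes 62.5 or a number of a turn 10.7, either way. A call with a gripper value outside its range is refused whole. The fingers move at their own pace and stop on an object; the grip force is fixed at half the most. Time passes only in rows, so rows that do not move let the fingers close, or fill a call up. It gives the time, the measured TCP pose, the force, the opening and the grip force at its end, in the units of the state.
- ctrl.get_obs(): the state, without advancing time (a new reading comes with each control period).
- ctrl.camera(name): name is "side" or "top" or "wrist"; returns (picture, depth): 480x640x3 uint8, red, green, blue; 480x640 float32, m along the optical axis (not along the pixel's ray), 0 where there is no reading.
- ctrl.camera_params(name): a dict with "K" (3x3 intrinsics, pixels), "dist" ([k1, k2, p1, p2, k3] as OpenCV has them; the pictures are not rectified), "cam_to_world" (4x4, takes a point from camera to world coordinates); the wrist camera has in their place "mount" (4x4, takes a point from camera to tool coordinates, whose origin is the TCP and whose axes are the flange's). Camera axes: x right, y down, z forward; pixel columns grow to the right and rows downward; lengths in m; the calibration is good to about 2 mm. A picture is of the moment at which its call begins: read the wrist's pose just before it. camera_params takes no time and is no camera call.
- ctrl.hand_in(): hands the job in; it is judged then, once.
Trained networks look in the newest picture that a camera, given by its name, has taken for a name from the list of things; names that differ only in an ending like _2 or _b are one class to them, and where a whole thing is asked for, a point or a joint stands for the part that bears it (a point fixed in the world has none). Each returns a list of dicts, best first, with "score" (0 to 1); they miss things now and then, are a little off and sometimes report something else, mostly with a low value. They report only what shows in the picture. A call takes as long as a camera call. They do not tell look-alikes from the thing itself.
- ctrl.outline_of(camera, target): "region" (480x640 bool, what is visible of it) and "position" ([column, row] in pixels, amid what is visible of it).
The state is a dict: "time_s": time; "q": joint angles; "dq": joint speeds; "joint_efforts": joint torques, N m; "eef_pos": TCP position; "eef_rot": TCP orientation; "wrist_force": force on the tool from outside, world axes, zero at the start; "torque": the same for the moment, N m; "opening": opening from 0.0 (shut) to 1.0 (fully open); "grasp_force": force on a finger pad.
Only numpy, scipy, OpenCV 4.12 (cv2) and the standard library are available. Lean on these libraries where they do the work, as an engineer would, in place of code of your own. Each camera call takes 0.05 s, during which the arm holds its last target. There are 200 camera calls.

## Working session

There is one attempt and no reset: what is moved stays moved. The work goes in short steps, Python scripts to look and compute and a tool call to move; the robot and the scene stay as the last step left them, time stands still between calls to the robot, and variables do not carry over. Pictures are saved under pics/ and viewed, at most 10 in all, crops included, and the job is handed in when it is done.

Besides the shell and the picture viewer there is one more tool, called after ">>>" as name([rows], argument=value, ...), one row to a line, values as JSON. apply_moves: Moves the arm, as the interface text tells. Its arguments: {"type":"object","properties":{"moves":{"type":"array"}},"required":["moves"]}

```bash
ls; mkdir -p pics
cat > h.py <<'E'
import numpy as np, cv2
from bench import ctrl
def pts(name, d, uv):
    p=ctrl.camera_params(name); uv=np.asarray(uv,int)
    n=cv2.undistortPoints(uv.astype(np.float64).reshape(-1,1,2),np.array(p["K"]),np.array(p["dist"])).reshape(-1,2)
    z=d[uv[:,1],uv[:,0]]; ok=z>0
    c=np.c_[n*z[:,None],z][ok]; M=np.array(p["cam_to_world"])
    return c@M[:3,:3].T+M[:3,3]
def save(n,im): cv2.imwrite(f"pics/{n}.png",im[:,:,::-1])
E
python3 - <<'E'
from h import *
for c in("top","side"):
    im,d=ctrl.camera(c); save(c+"0",im)
    for t in("square_coaster","hex_coaster","crate"):
        for r in ctrl.outline_of(c,t):
            R=r["region"]; v,u=np.nonzero(R); P=pts(c,d,np.c_[u,v])
            print(c,t,round(r["score"],2),np.round(r["position"]),len(u),np.round(np.median(P,0),3) if len(P) else None, im[R].mean(0).round())
E
```

```text
pics
top square_coaster 0.93 [311. 224.] 1956 [0.592 0.144 0.038] [60. 47. 34.]
top square_coaster 0.61 [187. 258.] 2000 [0.526 0.392 0.012] [134.  78.  98.]
top hex_coaster 0.86 [396. 216.] 1729 [ 0.599 -0.032  0.037] [75. 61. 44.]
top crate 0.73 [353. 164.] 12458 [0.7   0.06  0.042] [71. 54. 37.]
side square_coaster 0.94 [277. 165.] 1465 [0.528 0.381 0.011] [177.  92. 113.]
side square_coaster 0.73 [218. 308.] 3431 [0.437 0.017 0.012] [127.  28.  24.]
side square_coaster 0.63 [328. 236.] 2408 [0.594 0.131 0.035] [81. 63. 43.]
side crate 0.6 [417. 290.] 18682 [ 0.703 -0.005  0.042] [84. 59. 34.]
```

View pics/top0.png

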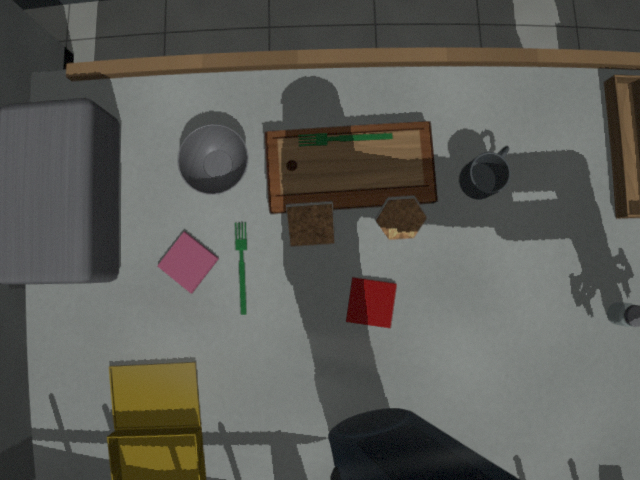

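View pics/side0.png

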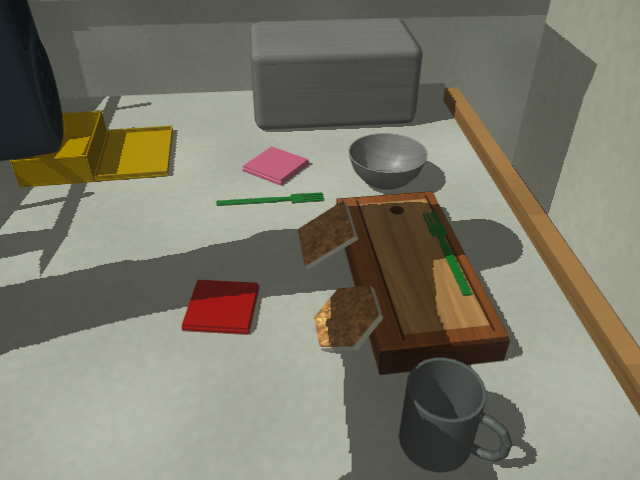

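Run:
```python
from h import *
im,d=ctrl.camera("top")
def big(t):return max((r for r in ctrl.outline_of("top",t)),key=lambda r:r["score"])["region"]
v,u=np.nonzero(big("crate")); P=pts("top",d,np.c_[u,v]); P=P[(abs(P[:,2]-.042)<.006)]
b=cv2.minAreaRect((P[:,:2]*1000).astype(np.float32)); print("crate",b,cv2.boxPoints(b).round())
for t in("square_coaster","hex_coaster"):
    R=cv2.erode(big(t).astype(np.uint8),np.ones((5,5)))
    v,u=np.nonzero(R); P=pts("top",d,np.c_[u,v]); c=P.mean(0); w=np.linalg.svd(P-c)[2][2]; w*=np.sign(w[2])
    print(t,c.round(4),"n",w.round(3),"tilt",np.degrees(np.arccos(w[2])).round(1),"yaw",np.degrees(np.arctan2(-w[1],-w[0])).round(1))
    v,u=np.nonzero(big(t)); P=pts("top",d,np.c_[u,v]); yaw=np.arctan2(-w[1],-w[0])
    X=P[:,:2]@np.array([[np.cos(yaw),-np.sin(yaw)],[np.sin(yaw),np.cos(yaw)]]); print(np.percentile(X,[1,99],axis=0).round(4), np.percentile(P[:,2],[1,99]))
print({k:np.round(v,3) for k,v in ctrl.get_obs().items()})
print(np.round(ctrl.camera_params("wrist")["mount"],3),ctrl.pinch_z)
save("crop1",cv2.resize(im[140:300,240:460],None,fx=3.5,fy=3.5))
```

```text
crate ((703.6646728515625, 62.63134765625), (162.17227172851562, 331.045654296875), 2.2709767818450928) [[ 616.  225.]
 [ 629. -106.]
 [ 791. -100.]
 [ 778.  231.]]
square_coaster [0.5244 0.3915 0.0124] n [-0.001  0.005  1.   ] tilt 0.3 yaw -76.0
[[-0.3052  0.5518]
 [-0.2008  0.6548]] [0.0068162 0.0172813]
hex_coaster [ 0.5991 -0.0321  0.0379] n [-0.553 -0.021  0.833] tilt 33.6 yaw 2.2
[[ 0.5585 -0.102 ]
 [ 0.636  -0.0085]] [0.01095223 0.05959942]
{'time_s': np.float64(0.7), 'q': array([-1.369,  0.181,  1.607,  0.   ,  1.354, -0.206]), 'dq': array([ 0.   , -0.001, -0.002, -0.001, -0.   ,  0.   ]), 'joint_efforts': array([ 1.0000e-03, -4.4471e+01, -3.5162e+01, -0.0000e+00,  1.0000e-03,
       -0.0000e+00]), 'eef_pos': array([ 0.228, -0.528,  0.231]), 'eef_rot': array([0.   , 0.979, 0.202, 0.   ]), 'wrist_force': array([-0.044,  0.368, -0.252]), 'torque': array([ 0.025, -0.019, -0.029]), 'grasp_force': np.float64(0.0), 'opening': np.float64(1.0)}
[[-0.001 -0.957 -0.29   0.073]
 [ 1.    -0.001  0.    -0.   ]
 [-0.    -0.29   0.957 -0.142]
 [ 0.     0.     0.     1.   ]] 0.0187
```

Candidates for the square coaster in the top view: cork tile leaning on the crate at (311,224), pink tile at (187,258), red tile at (372,302), and hex at (400,217). In the side view these are at (328,236), (277,165), (218,308) and (350,318). I choose the cork one at (311,224), and check it in a crop.

View pics/crop1.png

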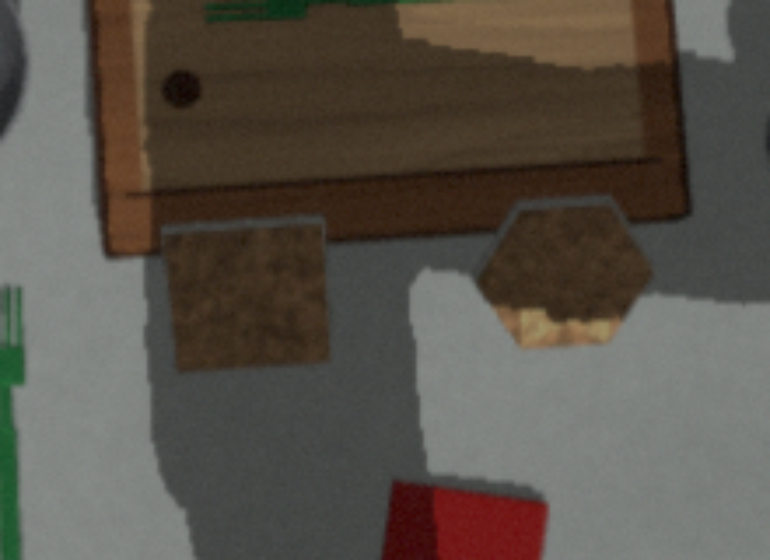

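```bash
cat >> h.py <<'E'
from scipy.spatial.transform import Rotation as Ro
YAW=np.radians(2.2)
C=np.array([np.cos(YAW),np.sin(YAW),0]); S=np.array([-np.sin(YAW),np.cos(YAW),0]) # crate x, y
def toc(P): return np.c_[P@C,P@S,P[:,2]]
def target(xc,yc,z,tilt=0): # tool x along crate x, z down leaning its tip to the crate by tilt deg
    a=np.radians(tilt); zt=np.sin(a)*C-np.cos(a)*np.array([0,0,1]); xt=np.cos(a)*C+np.sin(a)*np.array([0,0,1])
    return xc*C+yc*S+np.array([0,0,z]), Ro.from_matrix(np.c_[xt,np.cross(zt,xt),zt])
def tell(xc,yc,z,tilt=0):
    o=ctrl.get_obs(); p=np.array(o["eef_pos"]); w,x,y,zz=o["eef_rot"]; R=Ro.from_quat([x,y,zz,w])
    t,T=target(xc,yc,z,tilt)
    print("shift tool mm",(R.inv().apply(t-p)*1000).round(1),"rot deg",np.degrees((R.inv()*T).as_rotvec()).round(1))
def now():
    o=ctrl.get_obs(); p=np.array(o["eef_pos"]); print("t",round(o["time_s"],2),"tcp crate",(toc(p[None])[0]*1000).round(1),"F",np.round(o["wrist_force"],1),"open",round(o["opening"],2))
E
python3 - <<'E'
from h import *
im,d=ctrl.camera("top")
for r in ctrl.outline_of("top","square_coaster"):
    if np.hypot(*(np.array(r["position"])-[311,224]))<15:
        for k in(5,1):
            v,u=np.nonzero(cv2.erode(r["region"].astype(np.uint8),np.ones((k,k)))); P=pts("top",d,np.c_[u,v]); c=P.mean(0); w=np.linalg.svd(P-c,full_matrices=False)[2][2]; w*=np.sign(w[2])
            Q=toc(P)
            print(c.round(4),w.round(3),np.degrees([np.arccos(w[2]),np.arctan2(-w[1],-w[0])]).round(1)); print(Q.mean(0).round(4),np.percentile(Q,[1,99],axis=0).round(4))
v,u=np.nonzero(max(ctrl.outline_of("top","crate"),key=lambda r:r["score"])["region"])
Q=toc(pts("top",d,np.c_[u,v])); Q=Q[abs(Q[:,2]-.042)<.005]
for y in(-.09,-.07,.04,.05,.06,.07,.2): 
    q=Q[abs(Q[:,1]-y)<.006]; print(y,np.percentile(q[:,0],[1,99]).round(4))
now(); tell(.48,.122,.1)
E
```

```text
[0.5917 0.144  0.0376] [-0.554 -0.024  0.832] [33.7  2.5]
[0.5968 0.1212 0.0376] [[0.5618 0.0813 0.0134]
 [0.631  0.1608 0.0601]]
[0.5915 0.144  0.0369] [-0.545 -0.021  0.838] [33.   2.3]
[0.5966 0.1212 0.0369] [[0.5576 0.0771 0.0093]
 [0.6355 0.165  0.0603]]
-0.09 [0.629  0.7839]
-0.07 [0.6404 0.7828]
0.04 [0.6259 0.7838]
0.05 [0.6259 0.7846]
0.06 [0.6255 0.7844]
0.07 [0.6259 0.7841]
0.2 [0.6257 0.7837]
t 0.85 tcp crate [ 207.6 -536.2  231.3] F [-0.1  0.2  0.7] open 1.0
shift tool mm [ 491.7 -515.5  131.3] rot deg [ 0.  -0.  21.2]
```

>>> apply_moves([
  {"jaw": 0.2,"offset": [33,-34,5],"rot": [0,0,0]},
  {"jaw": 0.2,"offset": [33,-34,5],"rot": [0,0,0]},
  {"jaw": 0.2,"offset": [33,-34,5],"rot": [0,0,0]},
  {"jaw": 0.2,"offset": [33,-34,5],"rot": [0,0,0]},
  {"jaw": 0.2,"offset": [33,-34,5],"rot": [0,0,0]},
])

```text
time_s: 1.48
eef_pos: [0.3125, -0.305, 0.2063]
eef_rot: [0.0, 0.979, 0.202, 0.0]
wrist_force: [1.0, 0.3, -0.0]
opening: 0.203
grasp_force: 0.0
```

>>> apply_moves([
  {"jaw": 0.2,"offset": [33,-34,5],"rot": [0,0,0]},
  {"jaw": 0.2,"offset": [33,-34,5],"rot": [0,0,0]},
  {"jaw": 0.2,"offset": [33,-34,5],"rot": [0,0,0]},
  {"jaw": 0.2,"offset": [33,-34,5],"rot": [0,0,0]},
  {"jaw": 0.2,"offset": [33,-34,5],"rot": [0,0,0]},
])

```text
time_s: 2.1
eef_pos: [0.3967, -0.0835, 0.1815]
eef_rot: [0.0, 0.979, 0.202, 0.0]
wrist_force: [0.3, -1.2, -0.1]
opening: 0.195
grasp_force: 0.0
```

>>> apply_moves([
  {"jaw": 0.2,"offset": [33,-34,5],"rot": [0,0,0]},
  {"jaw": 0.2,"offset": [33,-34,5],"rot": [0,0,0]},
  {"jaw": 0.2,"offset": [33,-34,5],"rot": [0,0,0]},
  {"jaw": 0.2,"offset": [0,0,0],"rot": [0,0,10.6]},
  {"jaw": 0.2,"offset": [0,0,0],"rot": [0,0,10.6]},
])

```text
time_s: 2.72
eef_pos: [0.4466, 0.0489, 0.1662]
eef_rot: [0.0, 1.0, 0.017, -0.0]
wrist_force: [-0.1, -0.6, -0.6]
opening: 0.202
grasp_force: 0.0
```

Run:
```python
from h import *
now(); tell(.50,.121,.03,10)
```

```text
t 2.73 tcp crate [448.2  31.8 166.2] F [-0.1 -0.6 -0.6] open 0.2
shift tool mm [ 51.4 -89.5 136.2] rot deg [ 0.  10.  -0.3]
```

>>> apply_moves([
  {"jaw": 0.2,"offset": [25,-45,0],"rot": [0,0,0]},
  {"jaw": 0.2,"offset": [25,-45,20],"rot": [0,0,0]},
  {"jaw": 0.2,"offset": [0,0,45],"rot": [0,0,0]},
  {"jaw": 0.2,"offset": [0,0,45],"rot": [0,0,0]},
  {"jaw": 0.2,"offset": [0,0,26],"rot": [0,10,0]},
])

```text
time_s: 3.35
eef_pos: [0.4943, 0.1397, 0.0279]
eef_rot: [-0.002, 0.996, 0.019, 0.088]
wrist_force: [0.3, -0.3, -0.2]
opening: 0.204
grasp_force: 0.0
```

Run:
```python
from h import *
now(); tell(.530,.121,.004,10)
im,d=ctrl.camera("side"); save("s1",im[150:400,200:480].repeat(2,0).repeat(2,1))
```

```text
t 3.35 tcp crate [499.3 120.7  27.9] F [ 0.3 -0.3 -0.2] open 0.2
shift tool mm [26.  -0.4 28.9] rot deg [ 0.  -0.1 -0.1]
```

View pics/s1.png

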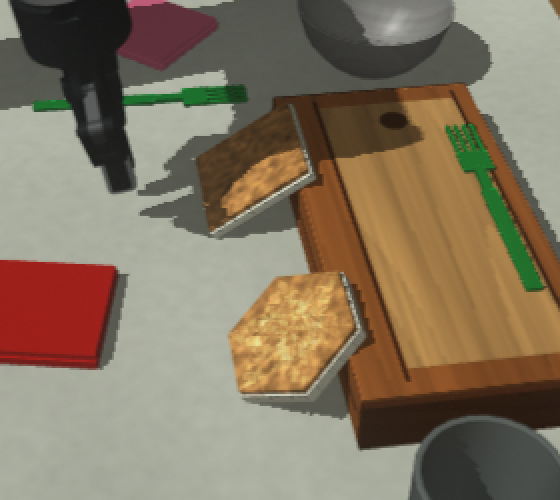

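>>> apply_moves([
  {"jaw": 0.2,"offset": [13,0,15],"rot": [0,0,0]},
  {"jaw": 0.2,"offset": [13,0,10],"rot": [0,0,0]},
  {"jaw": 0.2,"offset": [0,0,4],"rot": [0,0,0]},
  {"jaw": 0.2,"offset": [5,0,1],"rot": [0,0,0]},
  {"jaw": 0.2,"offset": [0,0,0],"rot": [0,0,0]},
])

```text
time_s: 4.03
eef_pos: [0.5292, 0.1412, 0.0067]
eef_rot: [-0.002, 0.996, 0.019, 0.087]
wrist_force: [0.7, -0.2, 0.4]
opening: 0.196
grasp_force: 0.0
```

Run:
```python
from h import *
now(); tell(.547,.121,.004,10)
```

```text
t 4.03 tcp crate [534.3 120.8   6.7] F [ 0.7 -0.2  0.4] open 0.2
shift tool mm [12.1 -0.2  4.9] rot deg [ 0. -0. -0.]
```

>>> apply_moves([
  {"jaw": 0.2,"offset": [0,0,0],"rot": [0,-6,0]},
  {"jaw": 0.2,"offset": [0,0,4],"rot": [0,0,0]},
  {"jaw": 0.2,"offset": [7,0,0.5],"rot": [0,0,0]},
  {"jaw": 0.2,"offset": [7,0,0.5],"rot": [0,0,0]},
  {"jaw": 0.2,"offset": [5,0,0.3],"rot": [0,0,0]},
])

```text
time_s: 4.65
eef_pos: [0.5478, 0.142, 0.0018]
eef_rot: [-0.001, 0.999, 0.019, 0.034]
wrist_force: [-0.5, 0.6, -1.4]
opening: 0.198
grasp_force: 0.7
```

Run:
```python
from h import *
now()
im,d=ctrl.camera("side"); save("s2",im[150:400,200:480].repeat(2,0).repeat(2,1))
```

```text
t 4.65 tcp crate [552.9 120.8   1.8] F [-0.5  0.6 -1.4] open 0.2
```

View pics/s2.png

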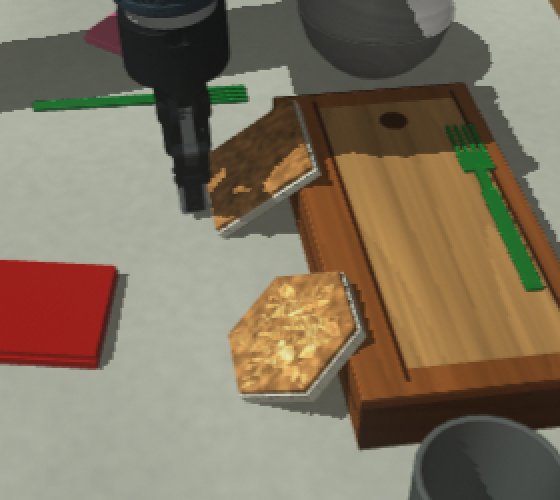

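>>> apply_moves([
  {"jaw": 0.2,"offset": [5,0,0.2],"rot": [0,0,0]},
  {"jaw": 0.2,"offset": [5,0,0.2],"rot": [0,0,0]},
  {"jaw": 0.2,"offset": [5,0,0.2],"rot": [0,0,0]},
  {"jaw": 0.2,"offset": [5,0,0.2],"rot": [0,0,0]},
  {"jaw": 0.2,"offset": [5,0,0.2],"rot": [0,0,0]},
])

```text
time_s: 5.32
eef_pos: [0.5734, 0.1429, 0.0029]
eef_rot: [-0.001, 0.999, 0.019, 0.035]
wrist_force: [-1.2, -0.9, -0.3]
opening: 0.199
grasp_force: 0.8
```

```bash
cat >> h.py <<'E'
def seen(): # glimpses of the tile from the side camera, in crate axes (mm)
    im,d=ctrl.camera("side")
    for r in ctrl.outline_of("side","square_coaster"):
        v,u=np.nonzero(cv2.erode(r["region"].astype(np.uint8),np.ones((3,3)))); Q=toc(pts("side",d,np.c_[u,v]))
        if len(Q)>50 and abs(np.median(Q[:,1])-.121)<.05 and np.median(Q[:,0])>.52:
            c=np.median(Q,0); Q=Q[np.linalg.norm(Q-c,axis=1)<.08]; w=np.linalg.svd(Q-Q.mean(0),full_matrices=False)[2][2]
            print(round(r["score"],2),"n",w.round(2),(np.percentile(Q,[2,50,98],axis=0)*1000).round(0).tolist(),im[r["region"]].mean(0).round())
    return im
E
python3 - <<'E'
from h import *
now(); save("s3",seen()[150:400,200:480].repeat(2,0).repeat(2,1))
E
```

```text
t 5.33 tcp crate [578.5 120.8   2.9] F [-1.2 -0.9 -0.3] open 0.2
0.56 n [-0.82 -0.03  0.57] [[594.0, 72.0, 11.0], [620.0, 103.0, 50.0], [645.0, 155.0, 79.0]] [93. 74. 51.]
```

View pics/s3.png

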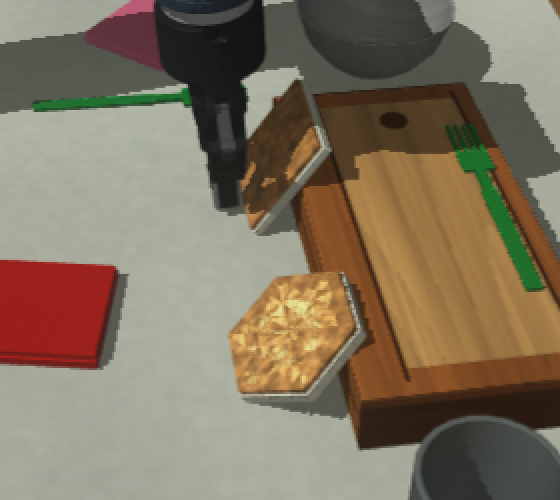

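>>> apply_moves([
  {"jaw": 0.2,"offset": [0,0,-2],"rot": [0,10.5,0]},
  {"jaw": 0.2,"offset": [0,0,-2],"rot": [0,10.5,0]},
  {"jaw": 0.2,"offset": [4.5,0,2.1],"rot": [0,0,0]},
  {"jaw": 0.2,"offset": [4.5,0,2.1],"rot": [0,0,0]},
  {"jaw": 0.2,"offset": [2.7,0,1.2],"rot": [0,0,0]},
])

```text
time_s: 6.05
eef_pos: [0.5877, 0.1433, 0.0079]
eef_rot: [-0.004, 0.976, 0.018, 0.217]
wrist_force: [-2.0, -1.1, 0.9]
opening: 0.201
grasp_force: 1.9
```

Run:
```python
from h import *
now(); save("s4",seen()[150:400,200:480].repeat(2,0).repeat(2,1)); tell(.600,.121,.007,25)
```

```text
t 6.05 tcp crate [592.8 120.6   7.9] F [-2.  -1.1  0.9] open 0.2
0.87 n [-0.9  -0.04  0.43] [[603.0, 72.0, 11.0], [621.0, 101.0, 54.0], [641.0, 153.0, 85.0]] [94. 76. 53.]
shift tool mm [ 6.4 -0.4  3.8] rot deg [ 0.  -0.1 -0. ]
```

>>> apply_moves([
  {"jaw": 0.2,"offset": [1.8,0,0.9],"rot": [0,0,0]},
  {"jaw": 0.2,"offset": [1.8,0,0.9],"rot": [0,0,0]},
  {"jaw": 0.2,"offset": [1.8,0,0.9],"rot": [0,0,0]},
  {"jaw": 0.2,"offset": [1.8,0,0.9],"rot": [0,0,0]},
  {"jaw": 0.2,"offset": [1.8,0,0.9],"rot": [0,0,0]},
])

```text
time_s: 6.78
eef_pos: [0.5953, 0.1437, 0.0063]
eef_rot: [-0.004, 0.976, 0.018, 0.216]
wrist_force: [-1.9, 0.7, -0.6]
opening: 0.2
grasp_force: 0.7
```

Run:
```python
from h import *
now(); save("s5",seen()[150:400,200:480].repeat(2,0).repeat(2,1))
```

```text
t 6.78 tcp crate [600.4 120.8   6.3] F [-1.9  0.7 -0.6] open 0.2
0.58 n [-0.97 -0.05  0.22] [[610.0, 72.0, 10.0], [621.0, 98.0, 59.0], [633.0, 153.0, 90.0]] [91. 75. 56.]
```

View pics/s5.png

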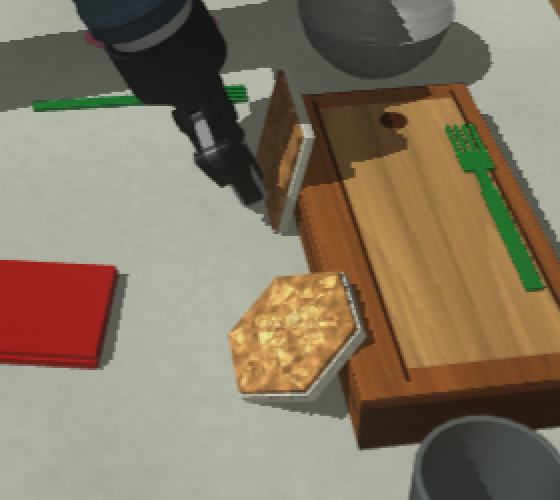

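The coaster, at crop (285,150), is nearly upright (~77°). I'll carry on until the force rises.

>>> apply_moves([
  {"jaw": 0.2,"offset": [1.5,0,0.5],"rot": [0,0,0]},
  {"jaw": 0.2,"offset": [1.5,0,0.5],"rot": [0,0,0]},
  {"jaw": 0.2,"offset": [1.5,0,0.5],"rot": [0,0,0]},
  {"jaw": 0.2,"offset": [1.0,0,0.4],"rot": [0,0,0]},
  {"jaw": 0.2,"offset": [1.0,0,0.4],"rot": [0,0,0]},
])

```text
time_s: 7.5
eef_pos: [0.6014, 0.144, 0.007]
eef_rot: [-0.004, 0.976, 0.019, 0.215]
wrist_force: [-9.2, -0.7, 6.1]
opening: 0.202
grasp_force: 4.8
```

Run:
```python
from h import *
now(); save("s6",seen()[150:400,200:480].repeat(2,0).repeat(2,1))
```

```text
t 7.5 tcp crate [606.5 120.8   7. ] F [-9.2 -0.7  6.1] open 0.2
```

>>> apply_moves([
  {"jaw": 0.2,"offset": [-1,0,-0.4],"rot": [0,0,0]},
  {"jaw": 0.2,"offset": [-2,0,-1],"rot": [0,0,0]},
  {"jaw": 0.2,"offset": [-9,0,-5],"rot": [0,0,0]},
  {"jaw": 0.2,"offset": [-27,0,-13],"rot": [0,0,0]},
  {"jaw": 0.2,"offset": [-36,0,-17],"rot": [0,0,0]},
])

```text
time_s: 8.22
eef_pos: [0.5187, 0.1407, 0.0091]
eef_rot: [-0.004, 0.976, 0.018, 0.217]
wrist_force: [0.0, -0.3, 0.2]
opening: 0.198
grasp_force: 0.0
```

Run:
```python
from h import *
now(); im=seen(); save("s7",im[150:400,200:480].repeat(2,0).repeat(2,1))
im,d=ctrl.camera("side")
v,u=np.mgrid[150:400,200:480]; Q=toc(pts("side",d,np.c_[u.ravel(),v.ravel()]))
m=(Q[:,2]>.052)&(abs(Q[:,0]-.62)<.05)&(abs(Q[:,1]-.121)<.07); q=Q[m]
f=q[(q[:,2]<.08)&(q[:,1]>.082)]; w=np.linalg.svd(f-f.mean(0),full_matrices=False)[2][2]
print("upper part",(np.percentile(q,[2,50,98],axis=0)*1000).round(1),"front n",w.round(3))
tell(.56,.121,.16,0)
```

```text
t 8.22 tcp crate [523.8 120.7   9.1] F [ 0.  -0.3  0.2] open 0.2
0.94 n [-1.   -0.05  0.04] [[615.0, 72.0, 8.0], [617.0, 92.0, 63.0], [626.0, 152.0, 90.0]] [121. 104.  80.]
upper part [[615.5  72.1  52.8]
 [619.1 101.2  83.4]
 [627.2 160.1  90.8]] front n [-1.     0.     0.001]
shift tool mm [  99.     0.  -121.7] rot deg [  0.  -24.9  -0. ]
```

View pics/s7.png

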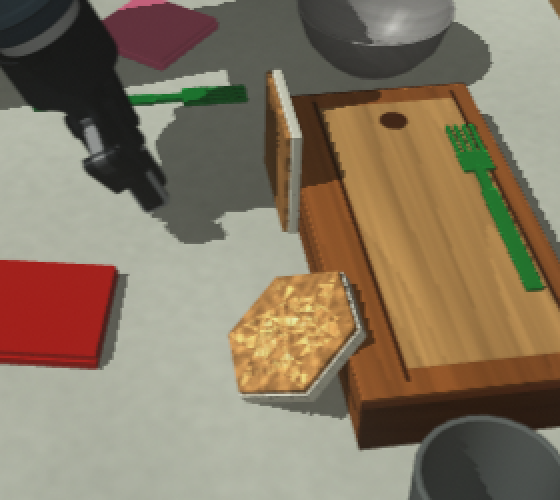

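>>> apply_moves([
  {"jaw": 0.2,"offset": [20,0,-48],"rot": [0,0,0]},
  {"jaw": 0.2,"offset": [20,0,-48],"rot": [0,0,0]},
  {"jaw": 0.2,"offset": [20,0,-48],"rot": [0,-5,0]},
  {"jaw": 0.2,"offset": [0,0,0],"rot": [0,-10,0]},
  {"jaw": 0.2,"offset": [0,0,0],"rot": [0,-10,0]},
])

```text
time_s: 9.0
eef_pos: [0.5146, 0.1408, 0.1679]
eef_rot: [-0.0, 1.0, 0.019, 0.001]
wrist_force: [0.1, -0.2, -0.3]
opening: 0.199
grasp_force: 0.0
```

Run:
```python
from h import *
now(); tell(.66,.117,.072,0)
```

```text
t 9.0 tcp crate [519.6 120.9 167.9] F [ 0.1 -0.2 -0.3] open 0.2
shift tool mm [140.2   3.9  96.1] rot deg [-0.  -0.1 -0. ]
```

>>> apply_moves([
  {"jaw": 0.2,"offset": [47,1,0],"rot": [0,0,0]},
  {"jaw": 0.2,"offset": [47,1,0],"rot": [0,0,0]},
  {"jaw": 0.2,"offset": [47,2,0],"rot": [0,0,0]},
  {"jaw": 0.2,"offset": [0,0,48],"rot": [0,0,0]},
  {"jaw": 0.2,"offset": [0,0,48],"rot": [0,0,0]},
])

```text
time_s: 9.62
eef_pos: [0.6557, 0.1417, 0.068]
eef_rot: [-0.0, 1.0, 0.019, 0.002]
wrist_force: [-1.4, -0.1, -0.4]
opening: 0.2
grasp_force: 0.0
```

>>> apply_moves([
  {"jaw": 0.2,"offset": [-10,0,0],"rot": [0,0,0]},
  {"jaw": 0.2,"offset": [-5,0,0],"rot": [0,0,0]},
  {"jaw": 0.2,"offset": [-4,0,0],"rot": [0,0,0]},
  {"jaw": 0.2,"offset": [-4,0,0],"rot": [0,0,0]},
  {"jaw": 0.2,"offset": [-2,0,0],"rot": [0,0,0]},
])

```text
time_s: 10.25
eef_pos: [0.6291, 0.141, 0.0698]
eef_rot: [-0.0, 1.0, 0.019, 0.001]
wrist_force: [0.2, 0.6, 0.2]
opening: 0.199
grasp_force: 0.0
```

Run:
```python
from h import *
now(); save("s8",seen()[150:400,200:480].repeat(2,0).repeat(2,1))
```

```text
t 10.25 tcp crate [634.  116.8  69.8] F [0.2 0.6 0.2] open 0.2
0.58 n [-1.   -0.04 -0.01] [[611.0, 72.0, 11.0], [615.0, 87.0, 69.0], [622.0, 152.0, 91.0]] [127. 110.  86.]
```

View pics/s8.png

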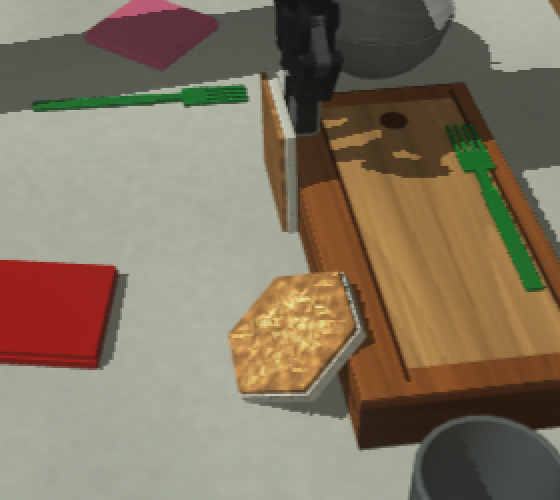

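Fingers are behind the tile at crop (305,125), just touching; its top is starting to tip out. I'll push the top slowly past its balance point.

>>> apply_moves([
  {"jaw": 0.2,"offset": [-3,0,0],"rot": [0,0,0]},
  {"jaw": 0.2,"offset": [-3,0,0],"rot": [0,0,0]},
  {"jaw": 0.2,"offset": [-3,0,0],"rot": [0,0,0]},
  {"jaw": 0.2,"offset": [-2,0,0],"rot": [0,0,0]},
  {"jaw": 0.2,"offset": [0,0,0],"rot": [0,0,0]},
])

```text
time_s: 10.98
eef_pos: [0.6175, 0.1406, 0.0684]
eef_rot: [0.0, 1.0, 0.019, -0.0]
wrist_force: [1.3, -0.6, -0.6]
opening: 0.202
grasp_force: 0.0
```

Run:
```python
from h import *
now(); seen()
```

```text
t 10.97 tcp crate [622.4 116.8  68.4] F [ 1.3 -0.6 -0.6] open 0.2
0.71 n [ 0.   -0.02  1.  ] [[527.0, 72.0, 5.0], [568.0, 109.0, 11.0], [610.0, 158.0, 13.0]] [177. 177. 159.]
```

>>> apply_moves([
  {"jaw": 0.2,"offset": [0,0,-40],"rot": [0,0,0]},
  {"jaw": 0.2,"offset": [0,0,-50],"rot": [0,0,0]},
  {"jaw": 0.2,"offset": [0,-40,-30],"rot": [0,0,0]},
  {"jaw": 0.2,"offset": [0,-50,0],"rot": [0,0,0]},
  {"jaw": 0.2,"offset": [0,0,0],"rot": [0,0,0]},
])

```text
time_s: 11.7
eef_pos: [0.6138, 0.2338, 0.1891]
eef_rot: [-0.001, 1.0, 0.021, 0.001]
wrist_force: [0.1, -0.1, -0.0]
opening: 0.199
grasp_force: 0.0
```

Run:
```python
from h import *
now(); save("s9",seen())
im,d=ctrl.camera("top")
for r in ctrl.outline_of("top","hex_coaster"):
    v,u=np.nonzero(r["region"]); print("hex",round(r["score"],2),np.median(pts("top",d,np.c_[u,v]),0).round(3))
```

```text
t 11.7 tcp crate [622.4 210.1 189.1] F [ 0.1 -0.1 -0. ] open 0.2
0.91 n [ 0.   -0.02  1.  ] [[527.0, 72.0, 4.0], [568.0, 109.0, 11.0], [610.0, 157.0, 13.0]] [167. 167. 151.]
hex 0.61 [ 0.599 -0.033  0.037]
```

View pics/s9.png

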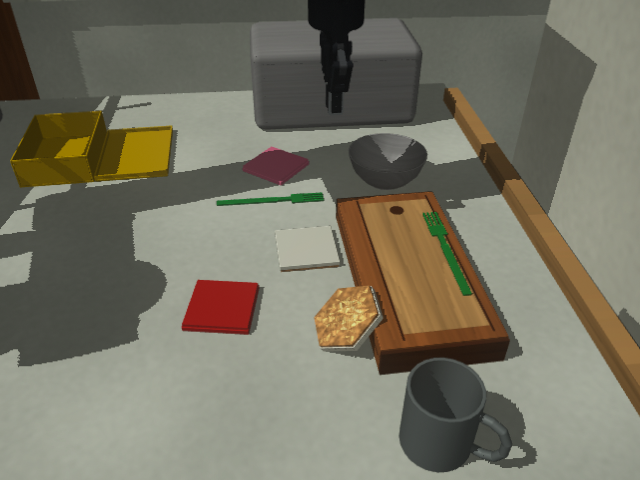

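The tile lies flat, white side up, at (308,248), right in front of the crate. The hex at (350,318) is unmoved, and the arm is clear.

```bash
python3 -c "
from bench import ctrl
print(ctrl.hand_in())"
```

```text
the job is handed in; nothing more can be done
None
```

The square coaster was stood upright against the crate, then tipped back; it now lies flat, glazed side up, just in front of the crate, with the six-sided coaster unmoved, and the job is handed in.

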